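Lift the dark dowel out of the drying rack with tongs

TASK

Take the spring tongs out of their stand by the two orange grips, close their tips on the dark stained dowel standing in the drying rack and lift it out. The finish is fresh, so the robot itself must touch none of the dowels; leave the two pale dowels in their holes and the other things on the worktop undisturbed. Finish while still holding: keep the dark dowel steady in the tongs with its lower end more than 10 cm above the worktop, nothing else carrying it.

Things in the scene. Friction and masses are not known exactly. Their poses are not given: they have to be found in the camera images.
- tongs: Steel spring tongs, 127 mm tall, 70 g, standing tips down in the stand's slot. Origin: midway between the lower ends of the tips; z points up to the hinge (axis 119 mm above the origin, head 20 mm in x, 17 mm across). The arms lie at +y and -y (strips 14 mm wide in x) and close alike towards each other along y, against a spring; they spring open again.
- tongs_grip (a point): Point midway between the two orange grips, 79 mm above the tongs' origin. Grips: round bars along x, 28 mm long, 13 mm diameter, 52 mm over their outsides at rest. About 5 N on each starts to close them, 8 N brings them to 44 mm, where the tip pads are parallel and 16 mm apart. Each 1 mm less over the grips closes the tip gap by about 3 mm.
- tongs_tip (a point): Point midway between the two rubber tip pads, 10 mm above the tongs' origin. Pads: 16 mm wide (x), 20 mm tall, centred at this height; gap between them 40 mm at rest, 54 mm over the outsides of the tips.
- dowel_dark: Dark brown stained round dowel, 16 mm diameter, 75 mm long, about 20 g, standing upright in one of the three holes of the rack. Origin: centre of its lower end; z along it, upwards. It stands 43 mm out of the rack, with 1 mm of play all round in its hole.
- dowel_pale_1: Pale dowel of the same size, in another hole of the rack; stays there. Origin: centre of its lower end.
- dowel_pale_2: Second pale dowel of the same size, in another hole of the rack; stays there. Origin: centre of its lower end.
- rack: Drying rack, a wooden block fixed to the worktop, 56 (x) x 180 (y) x 40 mm high. Origin: centre of its underside. Three holes of 18 mm in a row along its y axis, 60 mm apart (at y = -60, 0, +60 mm), 32 mm deep (floor 8 mm above the worktop).
- stand: Dark wooden stand fixed to the worktop, 50 (x) x 96 (y) x 50 mm high, with a slot 20 mm (x) by 60 mm (y), 42 mm deep, open upwards, in which the tongs stand. Origin: centre of its underside.
- mug_1: Blue and white mug, 78 mm diameter with a handle, 92 mm tall; bystander. Origin: centre of its underside.
Things that resemble listed ones, but are neither listed nor needed, are in the scene too. Leave any blue look-alike of the dowel_pale_1 alone.

How it is judged:
On the way, in this order (a step that is already met when the one before it is completed fails the run):
1. the tongs are in the robot's fingers, lifted clear of the stand (height (world z) of tongs above 0.055 m and contact force between the fingers and tongs above 1 N and contact force between tongs and stand below 0.1 N), for 0.1 s.
2. the tongs, still in the fingers, press on the dark dowel while it still stands in its hole (contact force between tongs and dowel_dark above 1 N and contact force between the fingers and tongs above 1 N and height (world z) of dowel_dark below 0.03 m), for 0.05 s.
At the end, for the whole second after the job is handed in: Fingers hold the tongs, tongs hold the dark dowel (over 0.5 N), its lower end over 100 mm above the worktop, under 0.05 m/s, nothing else touching it, tongs clear of rack and stand; pale dowels within 12 mm and 0.2 rad; mug within 30 mm of its start (height (world z) of dowel_dark above 0.1 m and contact force between tongs and dowel_dark above 0.5 N and contact force between the fingers and tongs above 1 N and distance between dowel_dark and tongs_tip below 0.085 m and contact force between each of the arm, the fingers, rack, stand, mug_1 and dowel_dark below 0.1 N and contact force between each of rack, stand and tongs below 0.1 N and linear speed of dowel_dark below 0.05 m/s and distance of each of dowel_pale_1, dowel_pale_2 from where it was at the start of the episode below 0.012 m and angle between each of dowel_pale_1, dowel_pale_2's own z axis and vertical below 0.2 rad and distance of mug_1 from where it was at the start of the episode below 0.03 m); the arm keeps its last pose, push and grip.
It fails at once if the robot touches a dowel (contact force between any of the arm, the fingers and dowel_dark above 0.5 N or contact force between any of the arm, the fingers and dowel_pale_1 above 0.5 N or contact force between any of the arm, the fingers and dowel_pale_2 above 0.5 N).
It fails at once if a pale dowel comes out of its hole (distance of any of dowel_pale_1, dowel_pale_2 from where it was at the start of the episode above 0.03 m).
It fails at once if the mug is knocked over or pushed away (distance of mug_1 from where it was at the start of the episode above 0.05 m or angle between mug_1's own z axis and vertical above 0.5 rad).
It also fails if it takes over 38 s, if anything falls off the work surface, if the arm or the gripper's body presses on something with over 40 N, if the wrist force passes 120 N, or if a joint passes its speed limit or range.

ROBOT

A 6-joint arm with a two-finger parallel gripper is mounted at the origin on the work surface; the furniture and walls round the work are solid. World frame = base frame: x ahead of the robot, y to its left, z up, the work surface at z = 0. Lengths are in m, angles in rad, forces in N, time in s.
With the tool pointing down it reaches from about 0.4 to 0.825 m from the base axis. Payload 7 kg.
Tool frame: the origin (TCP) lies midway between the tips of the shut fingers; the grasp point (between the pads) lies 19 mm behind it; z points along the fingers, y is the line along which they close (so a half turn about z gives the same grasp; the last joint's range is limited). The gripper opens to 88 mm and grips with 3 to 60 N. Pads are 19 mm wide; open, the fingers measure 130 mm over their backs; the gripper's body (78 mm by 193 mm) begins 47 mm behind the grasp point.
Start: joints at [-1.051, 0.359, 0.012, 0, -1.224, -0.288], TCP at [0.155, -0.657, 0.227] pointing down, gripper open.
Joint ranges: [-3.07, 3.07], [-1.43, 2.12], [-1.02, 1.25], [-3.03, 1.67], [-3.05, -0], [-3.03, 3.03]. Speed limits (rad/s): [2.39, 2.39, 3.01, 3.14, 3.14, 3.14].

INTERFACE

Orientations are given as [roll, pitch, yaw] about the fixed x, y, z axes, in that order (R = Rz(yaw) Ry(pitch) Rx(roll)).
In Python, from station import telemetry, eyes, ticket, recognise, trace gives the robot as it stands. The module is installed in compiled form; this text tells all that it offers.
- The arm moves only by the tool servo_tool, never from a script. Its argument "series" is a list that holds one entry, the list of rows, each a list of 4 numbers: the shift along the tool's x, y, z in mm, then the turn about the tool's z in rad. In form: [[[x, y, z, roll], ...]]. A call has exactly 10 rows; each row shifts and turns the commanded pose from where the row before left it, along the tool's axes as they then stand; what a row does not reach is not made up. A row lasts 1/12 s, in which the tool goes at most 41.7 mm and 7.16 degrees, less where a joint would pass 70% of its speed; a pose out of reach is approached as far as the arm can. A call is refused whole if a number of a shift passes 41.7 or a number of a turn 0.125, either way. A call with a gripper value outside its range is refused whole. "claw" is the gripper's target within -1 to 1 (shut at 1, half-way at 0, fully open at -1), set as the call begins (left out, the last holds). The fingers move at their own pace and stop on an object; "grip_force" is the grip in N (left out, the last holds). Time passes only in rows, so rows that do not move let the fingers close, or fill a call up. It gives the time, the measured TCP pose, the force, the opening and the grip force at its end, in the units of the state.
- telemetry.get_state(): the state, without advancing time (a new reading comes with each control period).
- eyes.grab_frame(name): name is "side" or "top"; returns the picture (480x640x3 uint8, red, green, blue); there is no depth.
- eyes.calibration(name): a dict with "mtx" (3x3 intrinsics, pixels), "rvec" (rotation vector, rad) and "tvec" (3), from world to camera coordinates, as OpenCV has them. Camera axes: x right, y down, z forward; pixel columns grow to the right and rows downward; lengths in m; the calibration is good to about 2 mm. A picture is of the moment at which its call begins. calibration takes no time and is no camera call.
- ticket.job_done(): hands the job in; it is judged then, once.
Trained networks look in the newest picture that a camera, given by its name, has taken for a name from the list of things; names that differ only in an ending like _2 or _b are one class to them, and where a whole thing is asked for, a point or a joint stands for the part that bears it (a point fixed in the world has none). Each returns a list of dicts, best first, with "conf" (0 to 1); they miss things now and then, are a little off and sometimes report something else, mostly with a low value. They report only what shows in the picture. A call takes as long as a camera call. They do not tell look-alikes from the thing itself.
- recognise(camera, name): "position" ([x, y, z] in m, in world coordinates, good to about 4 mm: the middle of the surface that is visible of it).
- trace(camera, name): "mask" (480x640 bool, what is visible of it).
The state is a dict: "t": time; "q": joint angles; "qd": joint speeds; "joint_efforts": joint torques, N m; "eef_pos": TCP position; "ee_rot": TCP orientation; "force": force on the tool from outside, world axes, zero at the start; "moment": the same for the moment, N m; "width": finger opening in m; "gripper_force": force on a finger pad.
Only numpy, scipy, OpenCV 4.12 (cv2) and the standard library are available. Lean on these libraries where they do the work, as an engineer would, in place of code of your own. Each camera call takes 0.05 s, during which the arm holds its last target. There are 200 camera calls.

## Working session

There is one attempt and no reset: what is moved stays moved. The work goes in short steps, Python scripts to look and compute and a tool call to move; the robot and the scene stay as the last step left them, time stands still between calls to the robot, and variables do not carry over. Pictures are saved under pics/ and viewed, at most 10 in all, crops included, and the job is handed in when it is done.

Besides the shell and the picture viewer there is one more tool, called after "Request:" as name(argument=value, ...) on one line, values as JSON. servo_tool: Moves the arm, as the interface text tells. Its arguments: {"type":"object","properties":{"series":{"type":"array"},"claw":{"type":"number"},"grip_force":{"type":"number"}},"required":["series"]}

```bash
mkdir -p pics
python3 - <<'E'
from station import telemetry, eyes, recognise
import cv2,numpy as np
for c in("side","top"):
    im=eyes.grab_frame(c); cv2.imwrite(f"pics/{c}0.png",im[...,::-1])
    k=eyes.calibration(c); R=cv2.Rodrigues(k["rvec"])[0]; print(c,(-R.T@k["tvec"].ravel()).round(3),k["mtx"][0,0])
    for n in("tongs","tongs_grip","tongs_tip","dowel_dark","dowel_pale_1","rack","stand","mug_1"):
        for d in recognise(c,n)[:5]:
            p=np.array(d["position"]); u=cv2.projectPoints(p[None],k["rvec"],k["tvec"],k["mtx"],None)[0].ravel()
            print(n,p.round(3),round(d["conf"],2),u.round())
s=telemetry.get_state();print(s)
E
```

```text
side [ 0.483 -0.9    0.427] 531.7296609984609
tongs [ 0.472 -0.359  0.098] 0.65 [292. 310.]
tongs [0.473 0.038 0.068] 0.28 [297. 213.]
tongs_grip [ 0.474 -0.362  0.098] 0.63 [294. 311.]
tongs_tip [ 0.474 -0.36   0.098] 0.77 [294. 310.]
dowel_dark [ 0.568 -0.282  0.062] 0.73 [365. 303.]
dowel_dark [0.483 0.1   0.07 ] 0.41 [303. 201.]
dowel_dark [ 0.453 -0.325  0.051] 0.33 [277. 327.]
dowel_pale_1 [ 0.466 -0.023  0.065] 0.79 [293. 227.]
dowel_pale_1 [ 0.401 -0.006  0.035] 0.62 [257. 238.]
rack [ 0.47  -0.034  0.042] 0.64 [295. 241.]
stand [ 0.454 -0.324  0.048] 0.71 [279. 329.]
mug_1 [ 0.568 -0.279  0.065] 0.6 [364. 300.]
top [ 0.347 -0.111  1.073] 515.5987197370623
tongs [ 0.472 -0.338  0.096] 0.85 [429. 257.]
tongs_grip [ 0.471 -0.343  0.093] 0.58 [430. 257.]
tongs_tip [ 0.472 -0.338  0.098] 0.9 [428. 256.]
dowel_dark [0.476 0.107 0.081] 0.52 [197. 256.]
dowel_pale_1 [0.468 0.039 0.08 ] 0.43 [232. 260.]
dowel_pale_1 [ 0.463 -0.019  0.081] 0.4 [262. 262.]
rack [0.47  0.046 0.038] 0.6 [232. 261.]
stand [ 0.469 -0.337  0.052] 0.64 [423. 261.]
mug_1 [ 0.58  -0.254  0.06 ] 0.73 [381. 206.]
{'t': 0.9, 'q': array([-1.05092396e+00,  3.58583463e-01,  1.19358571e-02, -3.76856528e-05,
       -1.22409234e+00, -2.88099394e-01]), 'qd': array([ 0.00024777,  0.00181655, -0.00112291,  0.00102575,  0.00027362,
       -0.00149571]), 'joint_efforts': array([-2.14721636e-03, -5.82357502e+01,  2.93288022e+01,  7.00259373e+00,
        1.22791048e-02, -4.60798913e-05]), 'eef_pos': array([ 0.15504744, -0.65694382,  0.22658078]), 'ee_rot': array([-3.14154867e+00,  5.00015082e-05, -2.90983248e+00]), 'force': array([ 0.25766743, -1.12268159, -0.39120264]), 'moment': array([ 0.01215595, -0.03177942,  0.01661007]), 'gripper_force': 0.0, 'width': 0.0877231419521721}
```

View pics/side0.png

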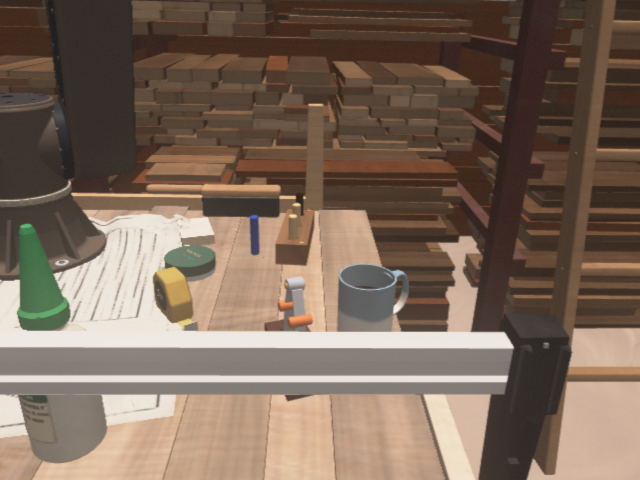

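View pics/top0.png

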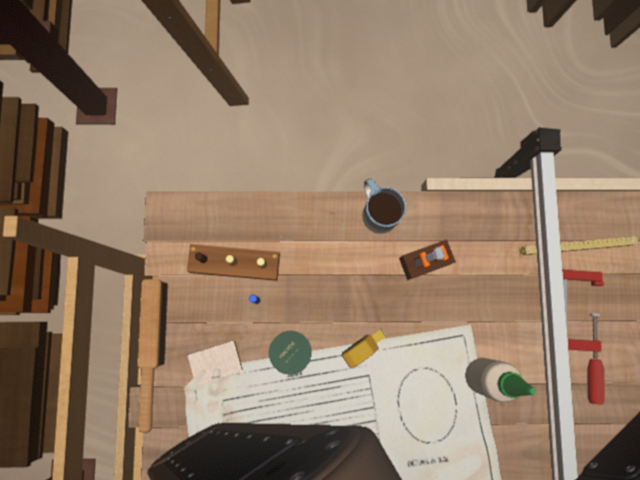

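Top view: the rack holds a dark dowel at (200,257) and two pale ones at (230,259) and (261,262). The tongs stand at (430,256), the mug at (384,208), and there is a rail at column ~550. Possible mix-ups for the dark dowel are the pale pair (230,259) and (261,262), the blue one standing loose at (254,299), and the mug's dark coffee (384,208). By the description it is the one at top (200,257), side (299,200). I'll check that in a crop.

```bash
cat > h.py <<'E'
import cv2,numpy as np
from station import eyes
K={c:eyes.calibration(c) for c in("side","top")}
def proj(c,p): k=K[c]; return cv2.projectPoints(np.float64(p).reshape(-1,3),k["rvec"],k["tvec"],k["mtx"],None)[0].reshape(-1,2)
def ray(c,u):
    k=K[c];R=cv2.Rodrigues(k["rvec"])[0]; d=R.T@np.linalg.inv(k["mtx"])@np.r_[u,1.]; return -R.T@k["tvec"].ravel(),d
def onz(c,u,z): o,d=ray(c,u); return o+d*(z-o[2])/d[2]
E
python3 - <<'E'
from h import *
from station import trace
a=cv2.imread("pics/top0.png");s=cv2.imread("pics/side0.png")
z=lambda i,x,y,w,h,f:cv2.resize(i[y:y+h,x:x+w],None,fx=f,fy=f,interpolation=cv2.INTER_CUBIC)
cv2.imwrite("pics/crop.png",np.vstack([np.hstack([z(a,180,230,110,65,3.6),z(a,392,230,66,65,3.6)])[:,:634],np.hstack([z(s,240,180,80,90,3.6),z(s,255,265,80,90,3.6)])[:,:634].copy() if 0 else cv2.copyMakeBorder(np.hstack([z(s,240,180,80,90,3.6),z(s,255,265,80,90,3.6)]),0,0,0,58,0)]))
for c in("top",):
  for n,zz in(("stand",.05),("rack",.04),("tongs",.09)):
    eyes.grab_frame(c)
    m=trace(c,n)[0]["mask"].astype(np.uint8)
    r=cv2.minAreaRect(cv2.findNonZero(m)); P=np.array([onz(c,q,zz) for q in cv2.boxPoints(r)])[:,:2]
    print(n,m.sum(),r,P.round(3).tolist(),P.mean(0).round(4),[np.linalg.norm(P[i]-P[i-1]).round(3) for i in(1,2)])
# rail: intersect side row-line with top col-line
o,d=ray("side",(300,333)); o2,d2=ray("side",(510,334)); n=np.cross(d,d2)
for u in((545,200),(537,155),(552,300),(562,300),(580,450),(556,150)):
    p,e=ray("top",u); t=(n@(o-p))/(n@e); print(u,(p+t*e).round(3))
E
```

```text
stand 976 ((427.2353515625, 259.058837890625), (25.965166091918945, 53.679283142089844), 70.34617614746094) [[0.479, -0.287], [0.516, -0.39], [0.466, -0.406], [0.43, -0.303]] [ 0.4726 -0.3465] [np.float64(0.11), np.float64(0.052)]
rack 2281 ((233.18032836914062, 261.51641845703125), (91.16948699951172, 29.243043899536133), 5.19442892074585) [[0.449, 0.136], [0.508, 0.132], [0.491, -0.05], [0.432, -0.046]] [0.4699 0.043 ] [np.float64(0.059), np.float64(0.184)]
tongs 349 ((430.5000305175781, 256.0), (13.597793579101562, 33.203914642333984), 71.56504821777344) [[0.476, -0.309], [0.496, -0.371], [0.471, -0.378], [0.451, -0.317]] [ 0.4735 -0.3438] [np.float64(0.065), np.float64(0.026)]
(545, 200) [ 0.562 -0.532  0.181]
(537, 155) [ 0.648 -0.525  0.177]
(552, 300) [ 0.384 -0.532  0.181]
(562, 300) [ 0.384 -0.545  0.19 ]
(580, 450) [ 0.139 -0.553  0.195]
(556, 150) [ 0.651 -0.552  0.194]
```

View pics/crop.png

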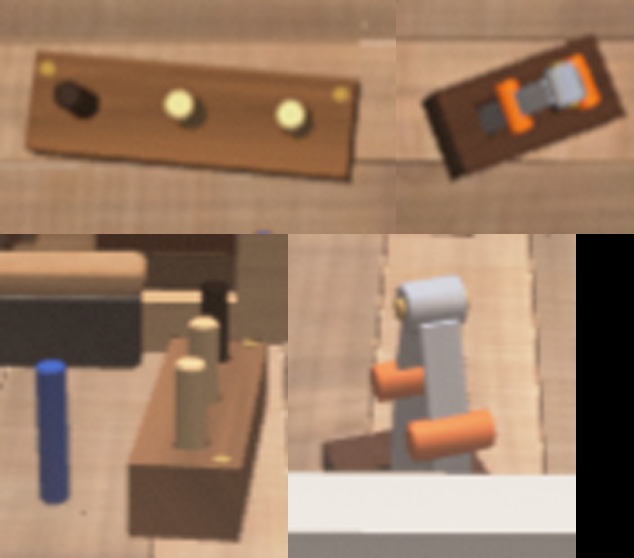

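The crop confirms it: the dark dowel is at the +y end hole, the blue one stands free, and the tongs are in the stand with their orange grips. Next I'll fit the poses from known dimensions.

Run:
```python
from h import *
from scipy.optimize import least_squares
def px(l,ox,oy,sx): return np.array([[ox+(x-sx)/3.6-.36,oy+y/3.6-.36] for x,y in l])
def fit(loc,pix,x0):
    loc=np.float64(loc)
    def P(v):
        c,s=np.cos(v[2]),np.sin(v[2]); return np.c_[v[0]+c*loc[:,0]-s*loc[:,1],v[1]+s*loc[:,0]+c*loc[:,1],loc[:,2]]
    r=least_squares(lambda v:(proj("top",P(v))-pix).ravel(),x0); return r.x.round(4),P(r.x).round(4),r.fun.round(1)
S=px([(437,95),(595,37),(625,113),(467,172)],392,230,396)
v,P,f=fit([(.025,.048,.05),(.025,-.048,.05),(-.025,-.048,.05),(-.025,.048,.05)],S,[.47,-.34,.37]);print("stand",v,f)
G=px([(515,106)],392,230,396); 
for y in(.0195,): 
  print("grip+ meas",onz("top",G[0],.089).round(4),"expect",(v[:2]+y*np.array([-np.sin(v[2]),np.cos(v[2])])).round(4))
H=px([(571,86)],392,230,396); print("head top",onz("top",H[0],.135).round(4))
R=px([(38,52),(358,82),(350,180),(27,149)],180,230,0)
v,P,f=fit([(.028,.09,.04),(.028,-.09,.04),(-.028,-.09,.04),(-.028,.09,.04)],R,[.47,.043,.1]);print("rack",v,f)
D=px([(67,94),(180,103),(291,115)],180,230,0); print([onz("top",d,.083).round(4) for d in D])
v,P,f=fit([(0,.06,.083),(0,0,.083),(0,-.06,.083)],D,[.47,.043,.1]);print("dowels",v,P[0],f)
```

```text
stand [ 0.4735 -0.3504  0.3467] [-0.6 -1.  -0.4 -1.   0.7  1.   0.3  1. ]
grip+ meas [ 0.4677 -0.3325  0.089 ] expect [ 0.4669 -0.3321]
head top [ 0.4723 -0.3513  0.135 ]
rack [ 0.4693  0.0428 -0.096 ] [ 0.3 -0.2  0.3 -0.3 -0.3  0.1 -0.3  0.4]
[array([0.476, 0.104, 0.083]), array([0.471 , 0.0436, 0.083 ]), array([ 0.4644, -0.0157,  0.083 ])]
dowels [ 0.4704  0.044  -0.0968] [0.4762 0.1037 0.083 ] [ 0.2 -0.1 -0.2  0.3  0.  -0.1]
```

Request:
servo_tool(series=[[[0, 0, -40, -0.115], [0, 0, 0, 0], [-25, 11, 0, 0], [-25, 11, 0, 0], [-25, 11, 0, 0], [-25, 11, 0, 0], [-25, 11, 0, 0], [-25, 11, 0, 0], [-25, 11, 0, 0], [-25, 11, 0, 0]]], claw=-1, grip_force=10)

```text
t: 2.03
eef_pos: [0.3142, -0.5054, 0.2671]
ee_rot: [-3.14, 0.0, -2.795]
force: [0.4, -0.3, -1.0]
width: 0.0874
gripper_force: 0.0
```

Request:
servo_tool(series=[[[-25, 11, 0, 0], [-25, 11, 0, 0], [-25, 11, 0, 0], [-25, 11, 0, 0], [-25, 11, 0, 0], [-25, 11, 0, 0], [-25, 11, 0, 0], [-20, 10, 0, 0], [0, 0, 0, 0], [0, 0, 0, 0]]])

```text
t: 2.87
eef_pos: [0.468, -0.3573, 0.2668]
ee_rot: [-3.141, 0.0, -2.793]
force: [0.0, -0.2, 0.5]
width: 0.0875
gripper_force: 0.0
```

```bash
cat > s.py <<'E'
import sys,numpy as np
from station import telemetry
s=telemetry.get_state(); p=s["eef_pos"];y=s["ee_rot"][2]
print(round(s["t"],2),"p",p.round(4),"rot",s["ee_rot"].round(3),"w",round(s["width"],4),"gf",round(s["gripper_force"],2),"F",s["force"].round(2),"q",s["q"].round(2))
if len(sys.argv)>3:
    t=np.array(list(map(float,sys.argv[1:4])));d=(t-p)*1000
    print("tool mm",(d[0]*np.cos(y)+d[1]*np.sin(y)).round(1),(d[0]*np.sin(y)-d[1]*np.cos(y)).round(1),(-d[2]).round(1),"world yaw err",float(sys.argv[4])-y)
E
python3 s.py .473 -.351 .072 -2.795
```

```text
2.87 p [ 0.468  -0.3573  0.2668] rot [-3.141  0.    -2.793] w 0.0875 gf 0.0 F [ 0.01 -0.21  0.53] q [-0.32  0.19 -0.12  0.   -1.25 -0.9 ]
tool mm -6.9 4.2 194.8 world yaw err -0.002250477882342672
```

Request:
servo_tool(series=[[[-7, 4, 20, 0], [0, 0, 20, 0], [0, 0, 20, 0], [0, 0, 20, 0], [0, 0, 20, 0], [0, 0, 15, 0], [0, 0, 0, 0], [0, 0, 0, 0], [0, 0, 0, 0], [0, 0, 0, 0]]])

```text
t: 3.7
eef_pos: [0.4729, -0.3526, 0.1531]
ee_rot: [-3.14, 0.002, -2.795]
force: [-0.4, -0.6, -0.0]
width: 0.0878
gripper_force: 0.0
```

```bash
python3 s.py .473 -.351 .072 -2.795
python3 - <<'E'
from h import *
im=eyes.grab_frame("side")[:,:,::-1].copy()
yaw=.347;c,s=np.cos(yaw),np.sin(yaw)
L=[(0,0,.135)]+[(sx*.014,sy*.0195,.087) for sx in(-1,1) for sy in(-1,1)]
W=[(.473+c*x-s*y,-.351+s*x+c*y,z) for x,y,z in L]
z=cv2.resize(im[180:350,200:400],None,fx=4,fy=4,interpolation=cv2.INTER_CUBIC)
for u in proj("side",W): cv2.circle(z,tuple(int(v) for v in (u-[200,180])*4+2),3,(0,255,0),-1)
cv2.imwrite("pics/s1.png",z[:600])
E
```

```text
3.7 p [ 0.4729 -0.3526  0.1531] rot [-3.140e+00  2.000e-03 -2.795e+00] w 0.0878 gf 0.0 F [-0.41 -0.6  -0.01] q [-0.31  0.28 -0.28  0.   -1.01 -0.92]
tool mm -0.6 1.5 81.1 world yaw err -3.734319276205156e-05
```

View pics/s1.png

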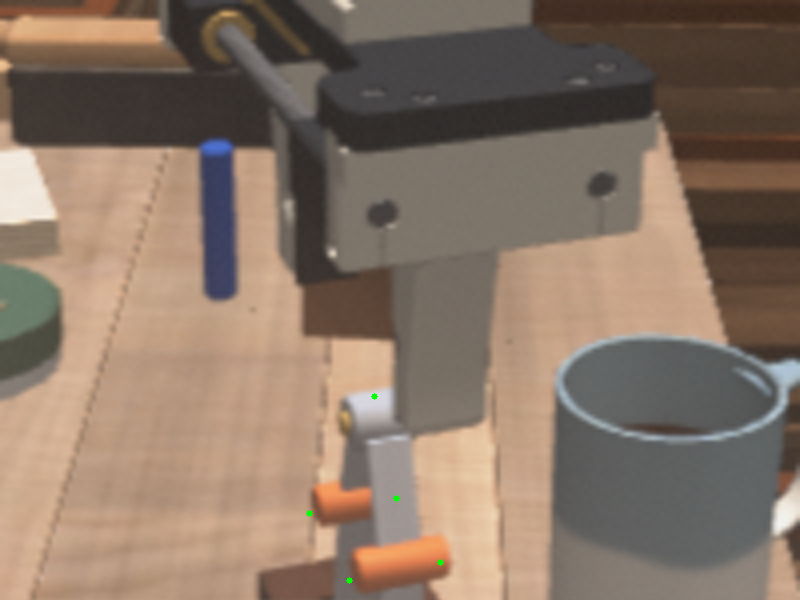

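The side view shows the fingers straddling the head. The near grip spans (357,570)-(450,555), about 2 mm from where I predicted it, so a small correction in x and y is enough before going down.

Request:
servo_tool(series=[[[-2, 2, 10, 0], [0, 0, 15, 0], [0, 0, 15, 0], [0, 0, 15, 0], [0, 0, 15, 0], [0, 0, 9, 0], [0, 0, 0, 0], [0, 0, 0, 0], [0, 0, 0, 0], [0, 0, 0, 0]]])

```text
t: 4.58
eef_pos: [0.4741, -0.3496, 0.0736]
ee_rot: [-3.14, 0.001, -2.795]
force: [-0.6, 0.2, -0.0]
width: 0.0875
gripper_force: 0.0
```

Request:
servo_tool(series=[[[0, 0, 0, 0], [0, 0, 0, 0], [0, 0, 0, 0], [0, 0, 0, 0], [0, 0, 0, 0], [0, 0, 0, 0], [0, 0, 0, 0], [0, 0, 0, 0], [0, 0, 0, 0], [0, 0, 0, 0]]], claw=-0.14, grip_force=10)

```text
t: 5.42
eef_pos: [0.4734, -0.3493, 0.0725]
ee_rot: [3.141, -0.0, -2.795]
force: [0.1, 0.7, 0.6]
width: 0.0502
gripper_force: 6.2
```

```bash
python3 s.py .474 -.35 .072 -2.795
```

```text
5.42 p [ 0.4734 -0.3493  0.0725] rot [ 3.141 -0.    -2.795] w 0.0502 gf 6.22 F [0.06 0.69 0.58] q [-0.3   0.36 -0.37 -0.   -0.84 -0.92]
tool mm -0.3 -0.8 0.5 world yaw err -0.00020355513778147483
```

Request:
servo_tool(series=[[[0, 0, -4, 0], [0, 0, -10, 0], [0, 0, -15, 0], [0, 0, -20, 0], [0, 0, -25, 0], [0, 0, -25, 0], [0, 0, -25, 0], [0, 0, -16, 0], [0, 0, 0, 0], [0, 0, 0, 0]]])

```text
t: 6.25
eef_pos: [0.4739, -0.3495, 0.2144]
ee_rot: [-3.14, 0.002, -2.795]
force: [-0.6, 0.4, -1.6]
width: 0.0502
gripper_force: 5.8
```

```bash
python3 s.py .4755 .103 .2125 -1.667;  python3 - <<'E'
from h import *
im=eyes.grab_frame("side")[:,:,::-1].copy()
cv2.imwrite("pics/s2.png",cv2.resize(im[180:350,200:400],None,fx=3,fy=3,interpolation=cv2.INTER_CUBIC))
E
```

```text
6.25 p [ 0.4739 -0.3495  0.2144] rot [-3.140e+00  2.000e-03 -2.795e+00] w 0.0502 gf 5.85 F [-0.64  0.37 -1.62] q [-0.3   0.22 -0.2  -0.   -1.14 -0.92]
tool mm -155.3 425.1 1.9 world yaw err 1.1278392249724145
```

View pics/s2.png

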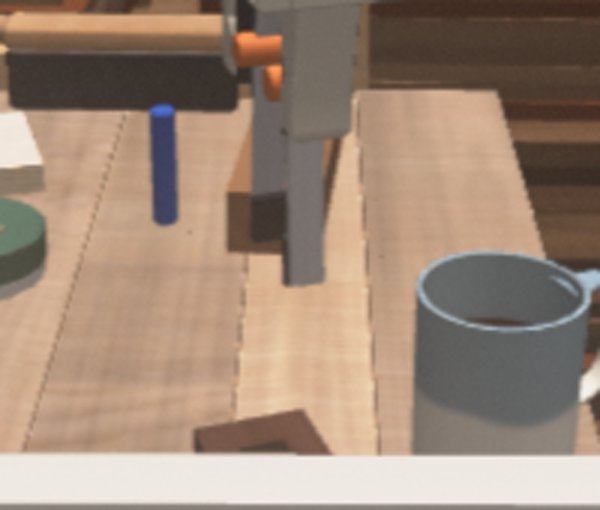

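The tongs hang upright in the fingers, clear of the stand. I'll rotate in place, then traverse.

Request:
servo_tool(series=[[[0, 0, 0, -0.06], [0, 0, 0, -0.12], [0, 0, 0, -0.124], [0, 0, 0, -0.124], [0, 0, 0, -0.124], [0, 0, 0, -0.124], [0, 0, 0, -0.124], [0, 0, 0, -0.124], [0, 0, 0, -0.12], [0, 0, 0, -0.084]]])

```text
t: 7.13
eef_pos: [0.4727, -0.349, 0.2112]
ee_rot: [3.139, 0.001, -1.66]
force: [-0.3, -0.3, -1.3]
width: 0.0502
gripper_force: 5.9
```

Request:
servo_tool(series=[[[-10, 1, 0, 0], [-25, 2, 0, 0], [-25, 2, 0, 0], [-25, 2, 0, 0], [-25, 2, 0, 0], [-25, 2, 0, 0], [-25, 2, 0, 0], [-25, 2, 0, 0], [-25, 3, 0, 0], [-15, 2, 0, 0]]])

```text
t: 7.97
eef_pos: [0.4742, -0.1213, 0.2119]
ee_rot: [3.14, 0.0, -1.669]
force: [-0.2, -0.6, -1.0]
width: 0.0503
gripper_force: 5.9
```

Request:
servo_tool(series=[[[-25, 2, 0, 0], [-25, 2, 0, 0], [-25, 2, 0, 0], [-25, 3, 0, 0], [-25, 2, 0, 0], [-25, 2, 0, 0], [-25, 3, 0, 0], [-25, 3, 0, 0], [-15, 2, 0, 0], [-10, 1, 0, 0]]])

```text
t: 8.8
eef_pos: [0.4739, 0.1041, 0.2119]
ee_rot: [3.14, -0.001, -1.668]
force: [0.9, -0.0, -0.8]
width: 0.0503
gripper_force: 5.9
```

```bash
python3 s.py .4755 .103 .2125 -1.667
```

```text
8.8 p [0.4739 0.1041 0.2119] rot [ 3.140e+00 -1.000e-03 -1.668e+00] w 0.0503 gf 5.88 F [ 0.86 -0.   -0.82] q [ 0.62  0.05 -0.41 -0.   -1.1  -0.72]
tool mm 1.0 -1.7 -0.6 world yaw err 0.0005977456267967085
```

Request:
servo_tool(series=[[[1, -2, 5, 0], [0, 0, 12, 0], [0, 0, 15, 0], [0, 0, 13, 0], [0, 0, 5, 0], [0, 0, 0, 0], [0, 0, 0, 0], [0, 0, 0, 0], [0, 0, 0, 0], [0, 0, 0, 0]]])

```text
t: 9.63
eef_pos: [0.477, 0.1015, 0.1632]
ee_rot: [-3.141, 0.001, -1.667]
force: [-0.3, -0.2, -0.8]
width: 0.0502
gripper_force: 5.9
```

```bash
python3 s.py .4755 .103 .1145 -1.667;  python3 - <<'E'
from h import *
im=eyes.grab_frame("side")[:,:,::-1].copy()
t=eyes.grab_frame("top")[:,:,::-1]
r=lambda i,f:cv2.resize(i,None,fx=f,fy=f,interpolation=cv2.INTER_CUBIC)
cv2.imwrite("pics/s3.png",np.hstack([r(im[120:260,240:360],4),r(t[215:315,150:220],5.6)[:560]])[:,:800])
E
```

```text
9.63 p [0.477  0.1015 0.1632] rot [-3.141e+00  1.000e-03 -1.667e+00] w 0.0502 gf 5.89 F [-0.35 -0.16 -0.81] q [ 0.61  0.1  -0.48  0.   -0.98 -0.71]
tool mm -1.4 1.7 48.7 world yaw err -6.0249724420868844e-05
```

View pics/s3.png

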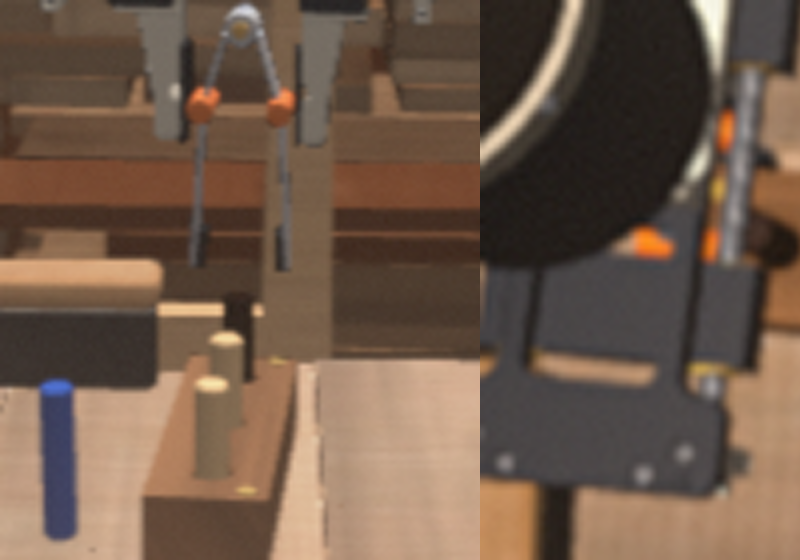

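In the side view the tips are at columns 198 and 285 (middle 241) and the dark dowel is at column 238, row 297. That means about 2 mm towards -x. I'll correct and descend.

Request:
servo_tool(series=[[[-1.4, 2, 5, 0], [0, 0, 8, 0], [0, 0, 8, 0], [0, 0, 8, 0], [0, 0, 8, 0], [0, 0, 7, 0], [0, 0, 4, 0], [0, 0, 0, 0], [0, 0, 0, 0], [0, 0, 0, 0]]])

```text
t: 10.57
eef_pos: [0.4751, 0.1031, 0.1148]
ee_rot: [-3.141, 0.0, -1.667]
force: [-0.3, -0.1, 0.4]
width: 0.0501
gripper_force: 5.9
```

```bash
python3 s.py .4755 .103 .1145 -1.667;  python3 - <<'E'
from h import *
im=eyes.grab_frame("side")[:,:,::-1].copy()
r=lambda i,f:cv2.resize(i,None,fx=f,fy=f,interpolation=cv2.INTER_CUBIC)
cv2.imwrite("pics/s4.png",r(im[130:250,250:340],5))
E
```

```text
10.57 p [0.4751 0.1031 0.1148] rot [-3.141  0.    -1.667] w 0.0501 gf 5.89 F [-0.28 -0.07  0.36] q [ 0.62  0.16 -0.55  0.   -0.87 -0.72]
tool mm 0.0 -0.4 0.3 world yaw err -0.00031950968260607837
```

View pics/s4.png

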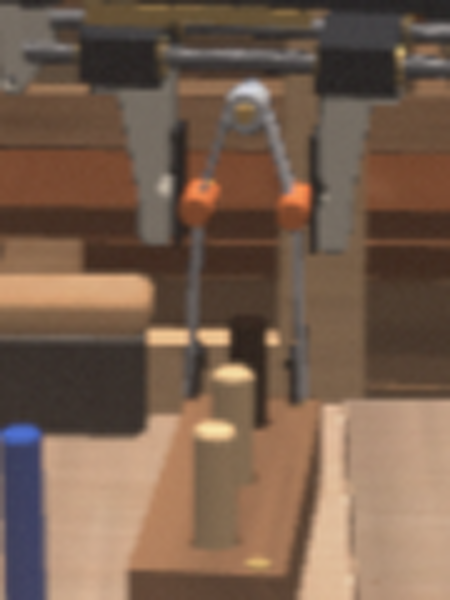

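Run:
```python
from h import *
for y in(.093,.103,.113): print(((proj("side",[(.457,y,.0503),(.494,y,.0503),(.4755,y,.083)])-[250,130])*5).round(0).tolist())
```

```text
[[197.0, 406.0], [290.0, 407.0], [244.0, 329.0]]
[[198.0, 397.0], [290.0, 398.0], [245.0, 321.0]]
[[198.0, 388.0], [290.0, 390.0], [245.0, 312.0]]
```

Request:
servo_tool(series=[[[0, 0, 0, 0], [0, 0, 0, 0], [0, 0, 0, 0], [0, 0, 0, 0], [0, 0, 0, 0], [0, 0, 0, 0], [0, 0, 0, 0], [0, 0, 0, 0], [0, 0, 0, 0], [0, 0, 0, 0]]], claw=0.2, grip_force=20)

```text
t: 11.45
eef_pos: [0.4751, 0.1031, 0.1148]
ee_rot: [-3.141, 0.0, -1.667]
force: [0.7, 0.1, 3.4]
width: 0.0435
gripper_force: 20.0
```

```bash
python3 s.py .4755 .103 .1145 -1.667
```

```text
11.45 p [0.4751 0.1031 0.1148] rot [-3.141  0.    -1.667] w 0.0435 gf 20.0 F [0.73 0.1  3.43] q [ 0.62  0.16 -0.55  0.   -0.87 -0.72]
tool mm 0.0 -0.4 0.3 world yaw err -0.00033438711430200385
```

The width stopped at 43.5 mm with 20 N, so the dowel is between the pads. Lifting slowly.

Request:
servo_tool(series=[[[0, 0, -2, 0], [0, 0, -4, 0], [0, 0, -5, 0], [0, 0, -6, 0], [0, 0, -7, 0], [0, 0, -8, 0], [0, 0, -8, 0], [0, 0, -8, 0], [0, 0, -8, 0], [0, 0, -8, 0]]])

```text
t: 12.28
eef_pos: [0.4748, 0.103, 0.1795]
ee_rot: [-3.141, 0.0, -1.667]
force: [0.5, 0.3, -1.1]
width: 0.0434
gripper_force: 20.0
```

Request:
servo_tool(series=[[[0, 0, -10, 0], [0, 0, -12, 0], [0, 0, -12, 0], [0, 0, -12, 0], [0, 0, -12, 0], [0, 0, -10, 0], [0, 0, -6, 0], [0, 0, -3, 0], [0, 0, 0, 0], [0, 0, 0, 0]]])

```text
t: 13.12
eef_pos: [0.4746, 0.1029, 0.2552]
ee_rot: [3.141, -0.0, -1.667]
force: [-0.2, 0.7, -0.1]
width: 0.043
gripper_force: 20.0
```

```bash
python3 s.py;  python3 - <<'E'
from h import *
im=eyes.grab_frame("side")[:,:,::-1].copy()
r=lambda i,f:cv2.resize(i,None,fx=f,fy=f,interpolation=cv2.INTER_CUBIC)
cv2.imwrite("pics/s5.png",r(im[70:250,240:350],3.3))
E
```

```text
13.12 p [0.4746 0.1029 0.2552] rot [ 3.141 -0.    -1.667] w 0.043 gf 20.0 F [-0.19  0.67 -0.05] q [ 0.62  0.02 -0.35 -0.   -1.2  -0.72]
```

View pics/s5.png

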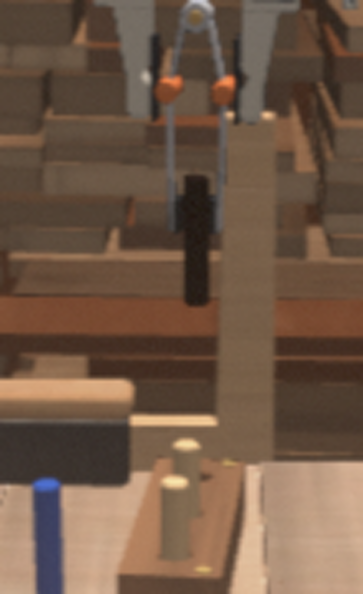

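The dark dowel (196,240) hangs upright in the tongs, and both pale ones are still in the rack. The width crept slightly, so I'll wait one call to check that it is steady.

Request:
servo_tool(series=[[[0, 0, 0, 0], [0, 0, 0, 0], [0, 0, 0, 0], [0, 0, 0, 0], [0, 0, 0, 0], [0, 0, 0, 0], [0, 0, 0, 0], [0, 0, 0, 0], [0, 0, 0, 0], [0, 0, 0, 0]]])

```text
t: 14.0
eef_pos: [0.4748, 0.1029, 0.2556]
ee_rot: [-3.142, 0.0, -1.667]
force: [-0.1, -0.3, -1.0]
width: 0.043
gripper_force: 20.0
```

```bash
python3 s.py;  python3 - <<'E'
from h import *
im=eyes.grab_frame("side")[:,:,::-1].copy()
r=lambda i,f:cv2.resize(i,None,fx=f,fy=f,interpolation=cv2.INTER_CUBIC)
cv2.imwrite("pics/s6.png",r(im[70:250,240:350],3.3))
a=cv2.imread("pics/s5.png");b=cv2.imread("pics/s6.png")
for x in(a,b):
    g=(x[170:320,150:240].max(2)<45); ys,xs=np.nonzero(g); print(np.percentile(ys,[2,98])+170,xs.mean()+150)
E
```

```text
14.0 p [0.4748 0.1029 0.2556] rot [-3.142  0.    -1.667] w 0.043 gf 20.0 F [-0.13 -0.29 -0.99] q [ 0.62  0.02 -0.34  0.   -1.2  -0.72]
[182. 299.] 195.44143239625168
[182. 298.] 195.4418449197861
```

Steady.

```bash
python3 -c "
from station import ticket; print(ticket.job_done())"
```

```text
the job is handed in; nothing more can be done
None
```

I handed the job in at about 14 s with the dark dowel held steady in the tongs, its lower end about 15 cm above the worktop and both pale dowels still in the rack; no verdict was returned.

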